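Seat the fossil block in the microscope cradle

TASK

Pick up the tan rock block with the red-brown coiled shell on top and set it gently, shell up, into the orange-walled pocket of the white cradle, so that it lies flat on the pocket's floor and square between the walls, then let go. Do not drop it from a height, and leave the other two rock blocks where they lie.

Things in the scene. Friction and masses are not known exactly. Their poses are not given: they have to be found in the camera images.
- coil_block_mid (a point): Centre (half-way up, 20 mm above its underside) of the sawn tan rock block to be seated: 80 mm long (its x), 46 mm wide (its y), 40 mm tall (its z, up), 0.25 to 0.5 kg, loose on the bench. A red-brown coiled shell, 36 mm across, stands out 3 mm from its top face. Best gripped across the 46 mm width, on its upper half. Either end may face either way.
- pocket (a point): Centre of the floor of the cradle's pocket, 10 mm above the bench. The cradle is a white plate 130 x 96 x 10 mm, fixed to the bench; on it orange walls 8 mm thick and 14 mm high enclose a pocket 92 mm long (its x) and 58 mm wide (its y), so the block has 6 mm to spare on every side. The two long walls have a gap 48 mm wide at their middle for the fingers. z is up. A seated block's centre stands 20 mm above this point.
- fan_block_mid (a point): Centre of a grey rock block of the same size, with a white fan-shaped shell on top, loose on the bench. Leave it alone.
- crystal_block_mid (a point): Centre of a green rock block of the same size, with brass-coloured crystals on top, loose on the bench. Leave it alone. (A white lidded tub and a brush, both lower than 55 mm, lie farther from the robot than all the blocks and are not in the way.)
Mind the look-alikes: they are no part of the job. Of the things like the part that bears coil_block_mid, leave any that is blue, pink or purple; of the rest the smaller one is meant.

How it is judged:
By the outcome, as a careful person would: the job done as asked, in the order asked, and still so for the second after the job is handed in, with the robot touching nothing.
It also fails if it takes over 38 s, if anything falls off the work surface, if the arm or the gripper's body presses on something with over 40 N, if the wrist force passes 120 N, or if a joint passes its speed limit or range.

ROBOT

A 7-joint arm with a two-finger parallel gripper is mounted at the origin on the work surface. World frame = base frame: x ahead of the robot, y to its left, z up, the work surface at z = 0. Lengths are in mm, angles in rad, forces in N, time in s.
With the tool pointing down it reaches from about 400 to 875 mm from the base axis. Payload 4.4 kg.
Tool frame: the origin (TCP) lies midway between the tips of the shut fingers; the grasp point (between the pads) lies 19 mm behind it; x points along the fingers, y is the direction in which the jaws open and shut, and the axes are right-handed (so a half turn about x gives the same grasp; the last joint's range is limited). The gripper opens to 85 mm and grips with 20 to 120 N. Pads are 22 mm wide; open, the fingers measure 114 mm over their backs; the gripper's body (76 mm by 85 mm) begins 54 mm behind the grasp point. The pads swing forward as they close: fully open they stand 13 mm farther back than shut.
Start: joints at [-1.35, 0.628, 0.038, 1.517, -0.027, 0.996, -0.02], TCP at [183.85, 623.472, 231.313] pointing down, gripper open.
Joint ranges: [-3.06, 3.06], [-0.37, 2.12], [-1.25, 1.32], [0.18, 2.47], [-1.1, 4.24], [0.23, 1.98], [-2.94, 2.94]. Speed limits (rad/s): [2.57, 2.57, 3.14, 3.14, 3.14, 3.14, 3.14].

INTERFACE

Orientations are given as [roll, pitch, yaw] about the fixed x, y, z axes, in that order (R = Rz(yaw) Ry(pitch) Rx(roll)).
In Python, from cell import ctrl gives the robot as it stands.
- The arm moves only by the tool arm_command, never from a script. Its argument "series" is a list of rows, each a list of 7 numbers: the opening, from 0 (shut) to 1 (fully open), then the shift along the world's x, y, z in cm, then the turn, a rotation vector about the world's x, y, z in degrees. In form: [[claw, x, y, z, rx, ry, rz], ...]. A call has 1 to 20 rows; each row shifts and turns the commanded pose from where the row before left it; what a row does not reach is not made up. A row lasts 1/12 s, in which the tool goes at most 41.7 mm and 7.16 degrees, less where a joint would pass 70% of its speed; a pose out of reach is approached as far as the arm can. A call with a gripper value outside its range is refused whole. The fingers move at their own pace and stop on an object; the grip force is fixed at half the most. Time passes only in rows, so rows that do not move let the fingers close. It gives the time, the measured TCP pose, the force and the opening at its end, in the units of the state.
- ctrl.read_state(): the state, without advancing time (a new reading comes with each control period).
- ctrl.get_image(name): name is "scene" or "top" or "wrist"; returns the picture (384x512x3 uint8, blue, green, red); there is no depth.
- ctrl.calibration(name): a dict with "fovy" (degrees; the focal length in pixels is half the picture's height over the tangent of half this angle, whatever the lens; pixels are square), "cx", "cy" (the principal point, pixels), "cam_to_world" (4x4, takes a point from camera to world coordinates); the wrist camera has in their place "T_tool_cam" (4x4, takes a point from camera to tool coordinates, whose origin is the TCP and whose axes are the tool frame's). Camera axes: x right, y up, looking along -z (the intrinsics and any distortion apply to the point x, -y, -z); pixel columns grow to the right and rows downward; lengths in mm; the calibration is good to about 2 mm. A picture is of the moment at which its call begins: read the wrist's pose just before it. calibration takes no time and is no camera call.
- ctrl.finish_job(): hands the job in, once; it reports no verdict.
Trained networks look in the newest picture that a camera, given by its name, has taken for a name from the list of things; names that differ only in an ending like _2 or _b are one class to them, and where a whole thing is asked for, a point or a joint stands for the part that bears it (a point fixed in the world has none). Each returns a list of dicts, best first, with "conf" (0 to 1); they miss things now and then, are a little off and sometimes report something else, mostly with a low value. They report only what shows in the picture. A call takes as long as a camera call. They do not tell look-alikes from the thing itself.
- ctrl.spot_in(label, camera): "centre" ([x, y, z] in mm, in world coordinates, good to about 4 mm: the middle of the surface that is visible of it).
The state is a dict: "clock": time; "qpos": joint angles; "qd": joint speeds; "tau": joint torques, N m; "eef_pos": TCP position; "tool_rot": TCP orientation; "force": force on the tool from outside, world axes, zero at the start; "torque": the same for the moment, N m; "width": finger opening in mm.
Only numpy, scipy, OpenCV 4.12 (cv2) and the standard library are available. Lean on these libraries where they do the work, as an engineer would, in place of code of your own. Each camera call takes 0.05 s, during which the arm holds its last target.

## Working session

There is one attempt and no reset: what is moved stays moved. The work goes in short steps, Python scripts to look and compute and a tool call to move; the robot and the scene stay as the last step left them, time stands still between calls to the robot, and variables do not carry over. Pictures are saved under pics/ and viewed, and the job is handed in when it is done.

Besides the shell and the picture viewer there is one more tool, called after "Emit:" by a JSON object that holds its "fn" and its "kwargs", one argument or row to a line. arm_command: Moves the arm, as the interface text tells. Its arguments: {"type":"object","properties":{"series":{"type":"array"}},"required":["series"]}

```bash
mkdir -p pics; ls
python3 - <<'E'
from cell import ctrl
import cv2
s=ctrl.read_state();print(s['clock'],s['eef_pos'],s['tool_rot'],s['width'])
for n in('top','scene'):
    cv2.imwrite(f'pics/{n}0.png',ctrl.get_image(n))
    print(n,ctrl.calibration(n))
    for l in('coil_block_mid','pocket','fan_block_mid','crystal_block_mid'):
        print(l,[(d['conf'],d['centre']) for d in ctrl.spot_in(l,n)])
print(ctrl.calibration('wrist'));print(ctrl.read_state()['clock'])
E
```

```text
pics
0.0 [183.65901467 622.84052715 230.38132237] [-1.56163185  1.56885082 -1.84841867] 85.47043938191
top {'fovy': 57.313050359257055, 'cx': 254.32629079852146, 'cy': 185.0692350195027, 'cam_to_world': array([[-9.90345634e-03,  9.90349668e-01, -1.38236958e-01,
         3.89640741e+02],
       [-9.99932607e-01, -8.97061510e-03,  7.36954314e-03,
         7.58832849e+01],
       [ 6.05835406e-03,  1.38300626e-01,  9.90371765e-01,
         8.58518753e+02],
       [ 0.00000000e+00,  0.00000000e+00,  0.00000000e+00,
         1.00000000e+00]])}
coil_block_mid [(0.96, [387.3, 160.3, 58.7]), (0.77, [339.8, 294.8, 39.3]), (0.65, [468.6, 281.7, 38.9]), (0.64, [598.1, 318.6, 39.1]), (0.62, [486.5, 422.1, 55.4])]
pocket [(0.89, [491.9, -229.5, 9.5])]
fan_block_mid [(0.67, [493.7, 41.0, 38.9])]
crystal_block_mid []
scene {'fovy': 51.25454374595843, 'cx': 255.83280471863455, 'cy': 185.49500703384126, 'cam_to_world': array([[-4.46846248e-01, -5.76208191e-01,  6.84333655e-01,
         1.11635234e+03],
       [ 8.94381593e-01, -2.70420963e-01,  3.56306144e-01,
         4.17879088e+02],
       [-2.024
[... 223 characters left out ...]
1, 40.8]), (0.71, [411.0, 171.5, 52.3]), (0.69, [619.8, 331.9, 38.6]), (0.59, [628.2, 188.5, 38.0]), (0.55, [509.5, 438.2, 51.6])]
pocket [(0.84, [506.0, -220.4, 10.8])]
fan_block_mid [(0.71, [508.4, 52.5, 38.3])]
crystal_block_mid [(0.43, [510.4, 53.3, 38.6])]
{'fovy': 70.45083829428127, 'cx': 260.30182264252835, 'cy': 194.1044729345187, 'T_tool_cam': array([[ 5.49818532e-04,  2.64489527e-01, -9.64388401e-01,
        -1.42461903e+02],
       [ 9.99999710e-01,  3.63472205e-04,  6.69805821e-04,
         1.35644248e-01],
       [ 5.27685004e-04, -9.64388489e-01, -2.64489251e-01,
        -6.66536154e+01],
       [ 0.00000000e+00,  0.00000000e+00,  0.00000000e+00,
         1.00000000e+00]])}
0.5
```

View pics/top0.png

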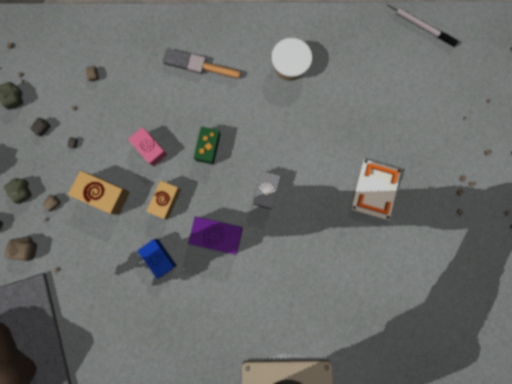

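View pics/scene0.png

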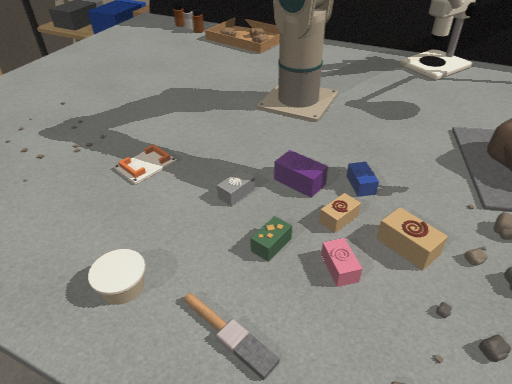

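```bash
cat > h.py <<'E'
import numpy as np,cv2
from cell import ctrl
from scipy.spatial.transform import Rotation as R
def K(c):
    f=192/np.tan(np.radians(c['fovy']/2)); return f,c['cx'],c['cy']
def T_of(n,s=None):
    c=ctrl.calibration(n)
    if n!='wrist': return c,np.array(c['cam_to_world'])
    T=np.eye(4);T[:3,:3]=R.from_euler('xyz',s['tool_rot']).as_matrix();T[:3,3]=s['eef_pos']
    return c,T@c['T_tool_cam']
def proj(n,P,s=None):
    c,T=T_of(n,s);f,cx,cy=K(c)
    p=(np.atleast_2d(P)-T[:3,3])@T[:3,:3]
    return np.c_[cx+f*p[:,0]/-p[:,2],cy-f*p[:,1]/-p[:,2]]
def back(n,uv,z,s=None):
    c,T=T_of(n,s);f,cx,cy=K(c);uv=np.atleast_2d(uv).astype(float)
    d=np.c_[(uv[:,0]-cx)/f,-(uv[:,1]-cy)/f,-np.ones(len(uv))]@T[:3,:3].T
    return T[:3,3]+d*((z-T[2,3])/d[:,2])[:,None]
E
python3 - <<'E'
from h import *
for n in('top','scene'):
    print(n,proj(n,[[0,0,0],[80,0,10],[492,-229,10],[0,0,100]]).round(1).tolist())
print(back('scene',[[340,207],[145,163]],10)); 
print(back('top',[[163,199],[377,188]],[10][0]))
im=cv2.imread('pics/top0.png');cv2.imwrite('pics/t1.png',cv2.resize(im[110:260,60:260],None,fx=4,fy=4,interpolation=cv2.INTER_CUBIC))
im=cv2.imread('pics/scene0.png');cv2.imwrite('pics/s1.png',cv2.resize(im[50:250,90:350],None,fx=3,fy=3,interpolation=cv2.INTER_CUBIC))
E
```

```text
top [[287.2, 407.2], [286.8, 371.4], [376.8, 190.5], [292.2, 431.8]]
scene [[297.9, 100.9], [288.5, 109.0], [146.0, 161.5], [299.5, 71.7]]
[[ 445.78446071  279.97004282   10.        ]
 [ 498.52655559 -227.23204361   10.        ]]
[[ 476.02317635  291.03904372   10.        ]
 [ 498.14222506 -229.80235401   10.        ]]
```

View pics/t1.png

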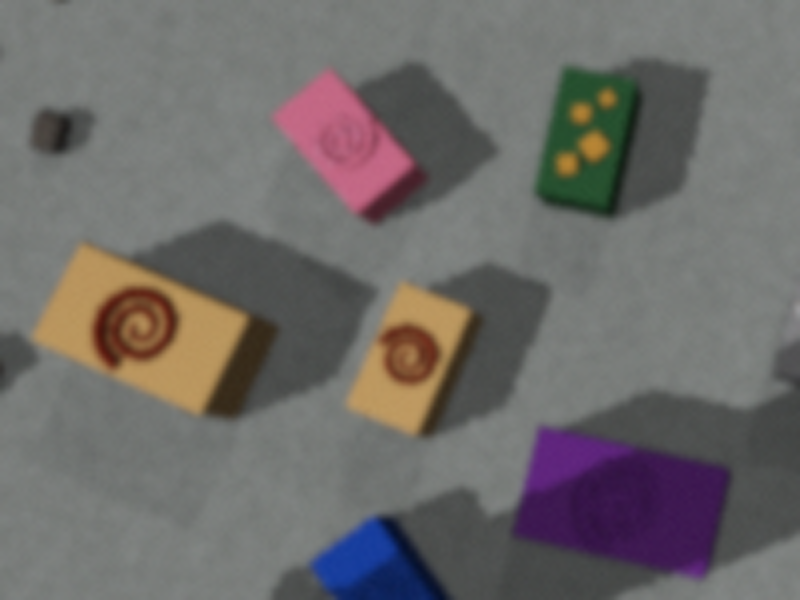

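View pics/s1.png

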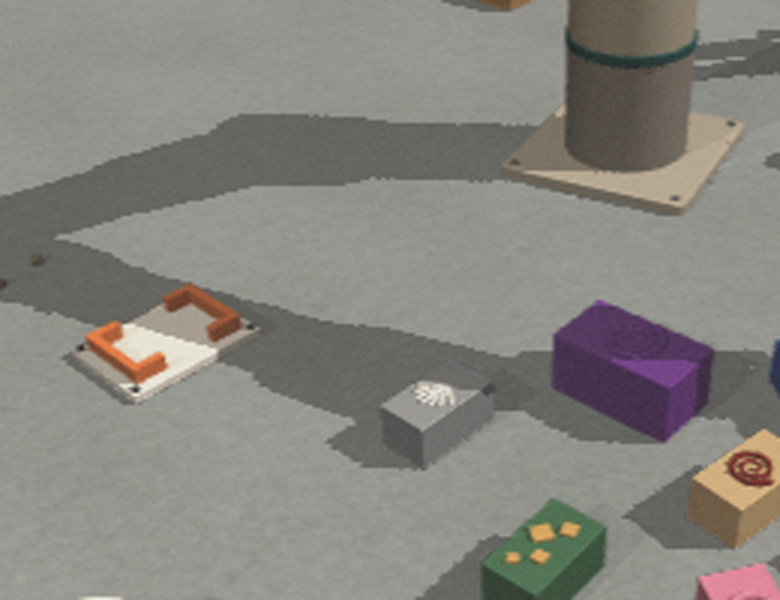

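Run:
```python
from h import *
s=ctrl.read_state();print(R.from_euler('xyz',s['tool_rot']).as_matrix().round(3),s['qpos'].round(3) if hasattr(s['qpos'],'round') else s['qpos'])
c=np.array([[402,282],[475,312],[420,435],[347,408]])/4+[60,110]
p=back('top',c,40);print(p.round(1),p.mean(0))
print(back('scene',[[340,208]],40))
M=R.from_euler('xyz',s['tool_rot']).as_matrix()
cv2.imwrite('pics/w0.png',ctrl.get_image('wrist'))
for a in(0,):
    p=proj('wrist',[[184,623,0],[250,560,0]],s);print(p)
```

```text
[[-0.     0.283  0.959]
 [-0.     0.959 -0.283]
 [-1.    -0.    -0.   ]] [-1.35   0.628  0.039  1.517 -0.027  0.996 -0.02 ]
[[516.7 290.4  40. ]
 [498.6 247.2  40. ]
 [426.9 277.6  40. ]
 [443.  320.3  40. ]] [471.30704203 283.89784011  40.        ]
[[481.68622614 287.67656092  40.        ]]
[[260.09969115 169.43930443]
 [231.72936096 224.01275226]]
```

Emit:
{"fn": "arm_command", "kwargs": {
  "series": [
    [1,2.42,-2.81,-0.25,0,0,-0.5],
    [1,2.42,-2.81,-0.25,0,0,-0.5],
    [1,2.42,-2.81,-0.25,0,0,-0.5],
    [1,2.42,-2.81,-0.25,0,0,-0.5],
    [1,2.42,-2.81,-0.25,0,0,-0.5],
    [1,2.42,-2.81,-0.25,0,0,-0.5],
    [1,2.42,-2.81,-0.25,0,0,-0.5],
    [1,2.42,-2.81,-0.25,0,0,-0.5],
    [1,2.42,-2.81,-0.25,0,0,-0.5],
    [1,2.42,-2.81,-0.25,0,0,-0.5],
    [1,2.42,-2.81,-0.25,0,0,-0.5],
    [1,2.42,-2.81,-0.25,0,0,-0.2],
    [1,0,0,0,0,0,0],
    [1,0,0,0,0,0,0]
  ]
}}

```text
clock: 1.72
eef_pos: [476.1, 283.5, 201.3]
tool_rot: [-0.497, 1.57, -0.889]
force: [-0.6, 0.0, -0.9]
width: 85.5
```

Run:
```python
from h import *
s=ctrl.read_state();print(s['clock'],s['eef_pos'],s['tool_rot'],s['force'],s['torque'])
cv2.imwrite('pics/w1.png',ctrl.get_image('wrist'))
print([(d['conf'],d['centre']) for d in ctrl.spot_in('coil_block_mid','wrist')])
```

```text
1.7167 [476.1146454  283.53772875 201.32128022] [-0.49665393  1.56966202 -0.88885119] [-0.59341556  0.04747501 -0.8536178 ] [ 0.04106771  0.03057517 -0.00306389]
[(0.88, [391.3, 172.0, 54.8]), (0.7, [585.5, 321.9, 41.9]), (0.69, [483.4, 430.7, 54.1]), (0.55, [472.5, 291.3, 40.9])]
```

View pics/w1.png

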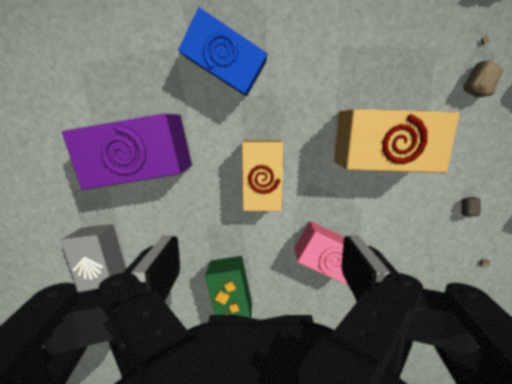

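Run:
```python
from h import *
im=cv2.imread('pics/w1.png');c=im[120:230,210:320];cv2.imwrite('pics/w1c.png',cv2.resize(c,None,fx=5,fy=5,interpolation=cv2.INTER_CUBIC))
hsv=cv2.cvtColor(im,cv2.COLOR_BGR2HSV)
m=cv2.inRange(hsv,(8,60,150),(30,255,255));m[:, :200]=0;m[:,320:]=0;m[230:]=0
m=cv2.morphologyEx(m,cv2.MORPH_CLOSE,np.ones((15,15)))
cn=max(cv2.findContours(m,0,2)[0],key=cv2.contourArea)
r=cv2.minAreaRect(cn);b=cv2.boxPoints(r);print(r,b)
s=dict(eef_pos=[476.11,283.54,201.32],tool_rot=[-0.49665393,1.56966202,-0.88885119])
p=back('wrist',b,40,s);print(p.round(1),p.mean(0))
for i in range(4):
    d=p[(i+1)%4]-p[i];print(np.linalg.norm(d),np.degrees(np.arctan2(d[1],d[0])))
M=R.from_euler('xyz',s['tool_rot']).as_matrix();print(M.round(4),np.degrees(np.arctan2(M[1,1],M[0,1])))
```

```text
((262.5, 176.0), (70.0, 41.0), 90.0) [[242. 141.]
 [283. 141.]
 [283. 211.]
 [242. 211.]]
[[428.  281.6  40. ]
 [445.2 323.2  40. ]
 [520.9 293.8  40. ]
 [502.4 249.1  40. ]] [474.13378361 286.92250277  40.        ]
45.0737019921484 67.50342698683627
81.22249776938887 -21.232073862976883
48.324695113736205 -112.47894754136969
81.23068004137832 156.47456568244326
[[ 7.000e-04  3.822e-01  9.241e-01]
 [-9.000e-04  9.241e-01 -3.822e-01]
 [-1.000e+00 -5.000e-04  1.000e-03]] 67.52873682413754
```

View pics/w1c.png

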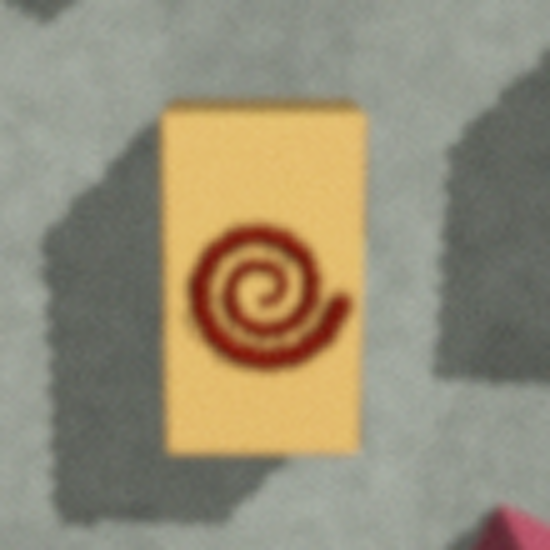

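Emit:
{"fn": "arm_command", "kwargs": {
  "series": [
    [1,-0.18,0.34,-3.4,0,0,0],
    [1,0,0,-3.4,0,0,0],
    [1,0,0,-3.4,0,0,0],
    [1,0,0,-3.4,0,0,0],
    [1,0,0,-2.4,0,0,0],
    [1,0,0,-1.4,0,0,0],
    [1,0,0,-1.0,0,0,0],
    [1,0,0,-1.0,0,0,0],
    [1,0,0,0,0,0,0],
    [1,0,0,0,0,0,0]
  ]
}}

```text
clock: 2.65
eef_pos: [472.3, 290.4, 7.6]
tool_rot: [1.728, 1.57, 1.343]
force: [1.2, 0.9, 0.9]
width: 85.1
```

Run:
```python
from h import *
s=ctrl.read_state();print(s['clock'],s['eef_pos'],s['tool_rot'],s['force'],s['torque'])
cv2.imwrite('pics/w2.png',ctrl.get_image('wrist'))
```

```text
2.65 [472.29615388 290.40044781   7.56255131] [1.72838041 1.57035472 1.34302741] [1.22472305 0.93340746 0.87792038] [ 0.00592763 -0.00961655  0.03096657]
```

View pics/w2.png

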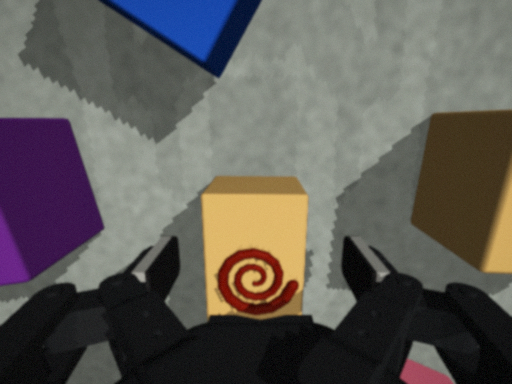

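Emit:
{"fn": "arm_command", "kwargs": {
  "series": [
    [1,0.2,-0.35,0,0,0,0],
    [1,0,0,0,0,0,0],
    [1,0,0,0,0,0,0],
    [0,0,0,0,0,0,0],
    [0,0,0,0,0,0,0],
    [0,0,0,0,0,0,0],
    [0,0,0,0,0,0,0],
    [0,0,0,0,0,0,0],
    [0,0,0,0,0,0,0],
    [0,0,0,0,0,0,0],
    [0,0,0,0,0,0,0],
    [0,0,0,0,0,0,0]
  ]
}}

```text
clock: 3.7
eef_pos: [474.7, 286.4, 7.7]
tool_rot: [1.178, 1.57, 0.792]
force: [-0.7, 0.3, 5.7]
width: 45.2
```

Run:
```python
from h import *
s=ctrl.read_state();print(s['clock'],s['eef_pos'],s['tool_rot'],s['force'],s['torque'],s['width'])
M=R.from_euler('xyz',s['tool_rot']).as_matrix();print(M.round(4))
cv2.imwrite('pics/w3.png',ctrl.get_image('wrist'))
# pocket from the top picture
im=cv2.imread('pics/top0.png');cv2.imwrite('pics/tp.png',cv2.resize(im[150:230,340:420],None,fx=7,fy=7,interpolation=cv2.INTER_CUBIC))
```

```text
3.7 [474.65156319 286.43810068   7.650777  ] [1.17803777 1.57015031 0.79177285] [-0.68111409  0.33154498  5.73241953] [-0.09445715  0.13392851 -0.05780541] 45.24947281267728
[[ 5.000e-04  3.767e-01  9.263e-01]
 [ 5.000e-04  9.263e-01 -3.767e-01]
 [-1.000e+00  6.000e-04  2.000e-04]]
```

View pics/w3.png

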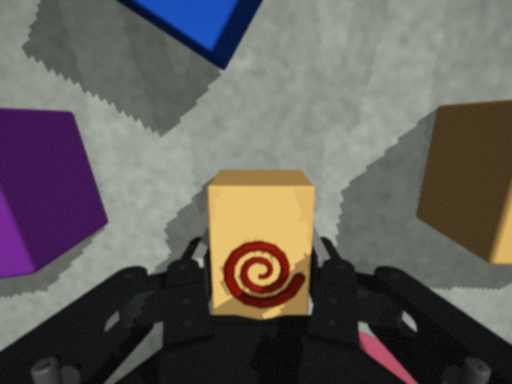

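View pics/tp.png

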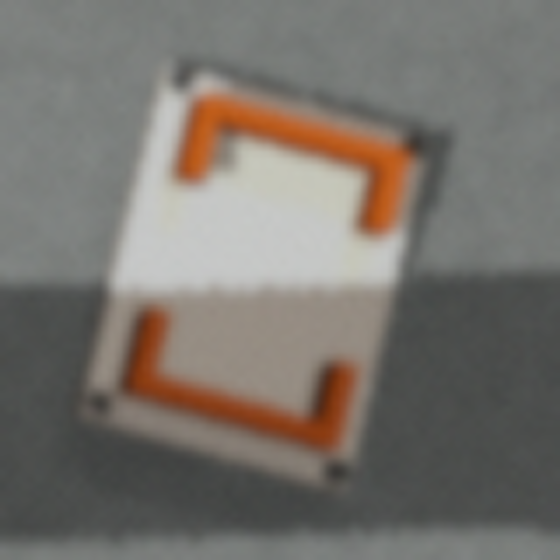

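Emit:
{"fn": "arm_command", "kwargs": {
  "series": [
    [0,0,0,0.5,0,0,0],
    [0,0,0,1.5,0,0,0],
    [0,0,0,2.5,0,0,0],
    [0,0,0,3.5,0,0,0],
    [0,0,0,3.5,0,0,0],
    [0,0.3,-1.2,3.5,0,0,0.5],
    [0,0.5,-2.5,0,0,0,0.6],
    [0,0.8,-3.5,0,0,0,0.6]
  ]
}}

```text
clock: 4.42
eef_pos: [490.6, 217.6, 159.3]
tool_rot: [1.233, 1.565, 0.883]
force: [0.3, 0.3, -4.4]
width: 45.4
```

Run:
```python
from h import *
s=ctrl.read_state();print(s['clock'],s['eef_pos'],s['force'],s['torque'],s['width'],s['qpos'])
```

```text
4.4167 [490.64108928 217.56315392 159.34680694] [ 0.34645172  0.28787014 -4.44541453] [-0.06718594 -0.07511604  0.02423161] 45.38727114122573 [-0.49047288  0.56211433  0.03303936  1.91326997 -0.03229287  0.66171567
  0.78380509]
```

Emit:
{"fn": "arm_command", "kwargs": {
  "series": [
    [0,0.78,-3.7,0,0,0,0.5],
    [0,0.78,-3.7,0,0,0,0.5],
    [0,0.78,-3.7,0,0,0,0.5],
    [0,0.78,-3.7,0,0,0,0.5],
    [0,0.78,-3.7,0,0,0,0.5],
    [0,0.78,-3.7,0,0,0,0.5],
    [0,0.78,-3.7,0,0,0,0.5],
    [0,0.78,-3.7,0,0,0,0.5],
    [0,0.78,-3.7,0,0,0,0.5],
    [0,0.78,-3.7,0,0,0,0.5],
    [0,0.78,-3.7,0,0,0,0.5],
    [0,0.78,-3.0,0,0,0,0.5],
    [0,0.4,-2.5,0,0,0,0.3],
    [0,0,0,0,0,0,0],
    [0,0,0,0,0,0,0],
    [0,0,0,0,0,0,0],
    [0,0,0,0,0,0,0],
    [0,0,0,0,0,0,0]
  ]
}}

```text
clock: 5.92
eef_pos: [588.0, -246.0, 157.1]
tool_rot: [2.418, 1.569, 2.174]
force: [0.4, 0.2, -3.8]
width: 45.3
```

Run:
```python
from h import *
s=ctrl.read_state();print(s['clock'],s['eef_pos'].tolist(),s['tool_rot'].tolist(),s['force'],s['torque'],s['width'],s['qpos'])
M=R.from_euler('xyz',s['tool_rot']).as_matrix();print(M.round(4))
im=ctrl.get_image('wrist');cv2.imwrite('pics/w4.png',im)
print([(d['conf'],d['centre']) for d in ctrl.spot_in('pocket','wrist')])
cv2.imwrite('pics/top4.png',ctrl.get_image('top'))
```

```text
5.9167 [587.9952342095365, -245.96640566286678, 157.09507139877977] [2.4179569023110115, 1.5694448849232279, 2.173526634662507] [ 0.35228468  0.18139586 -3.81789442] [-0.08139523 -0.03064568 -0.01845543] 45.317301746584306 [ 0.37916954  0.69213714 -0.04435874  1.62492879  0.03741202  0.82645698
  1.64599224]
[[-8.000e-04  2.420e-01  9.703e-01]
 [ 1.100e-03  9.703e-01 -2.420e-01]
 [-1.000e+00  9.000e-04 -1.000e-03]]
[(0.67, [492.0, -227.1, 10.1])]
```

View pics/w4.png

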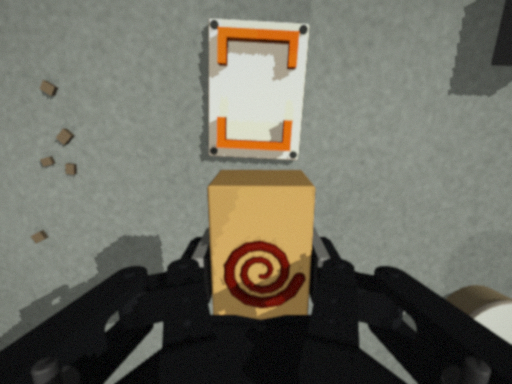

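Run:
```python
from h import *
im=cv2.imread('pics/w4.png');cv2.imwrite('pics/w4c.png',cv2.resize(im[10:165,195:320],None,fx=5,fy=5,interpolation=cv2.INTER_CUBIC)[:,:][:775])
```

```text
(no output)
```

View pics/w4c.png

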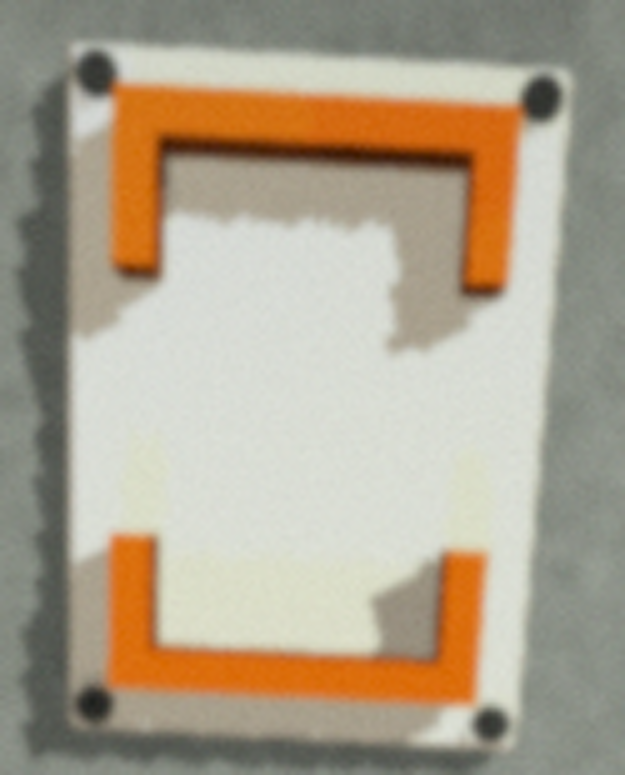

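```bash
cat > fit.py <<'E'
from h import *
from scipy.optimize import least_squares
s=dict(eef_pos=np.array([587.995,-245.966,157.095]),tool_rot=[2.4179569,1.56944488,2.17352663])
o=np.array([195,10])
pl=np.array([[72,43],[572,72],[518,748],[72,728]])/5+o-.4
wl=np.array([[113,87],[522,105],[473,702],[108,687]])/5+o-.4
# image up=-x', image right=+y'
def mod(q):
    sg=np.array([[-1,-1],[-1,1],[1,1],[1,-1]])
    P=np.r_[np.c_[sg*[65,48],np.full(4,10)],np.c_[sg*[54,37],np.full(4,24)]]
    Rz=R.from_euler('z',q[2]).as_matrix()
    return P@Rz.T+[q[0],q[1],0]
f=lambda q:(proj('wrist',mod(q),s)-np.r_[pl,wl]).ravel()
r=least_squares(f,[492,-227,-.23]);print(r.x,np.degrees(r.x[2]));print(r.fun.reshape(-1,2).round(1))
M=R.from_euler('xyz',s['tool_rot']).as_matrix();print('jaw yaw-90',np.degrees(np.arctan2(M[1,1],M[0,1]))-90)
E
python3 fit.py
python3 - <<'E'
import cv2
im=cv2.imread('pics/w4.png');cv2.imwrite('pics/w4b.png',cv2.resize(im[160:325,190:335],None,fx=4,fy=4,interpolation=cv2.INTER_CUBIC))
im=cv2.imread('pics/top4.png');cv2.imwrite('pics/top4c.png',cv2.resize(im[120:270,300:450],None,fx=4,fy=4,interpolation=cv2.INTER_CUBIC))
E
```

```text
[ 4.97726004e+02 -2.27892603e+02 -2.92667725e-01] -16.768625440726062
[[-1.2 -0.8]
 [ 0.8 -1.1]
 [-0.   1.2]
 [-0.9  0.9]
 [-0.  -0.7]
 [ 0.2  0.1]
 [ 0.9  1. ]
 [ 0.3  0.4]]
jaw yaw-90 -14.004848818286973
```

View pics/w4b.png

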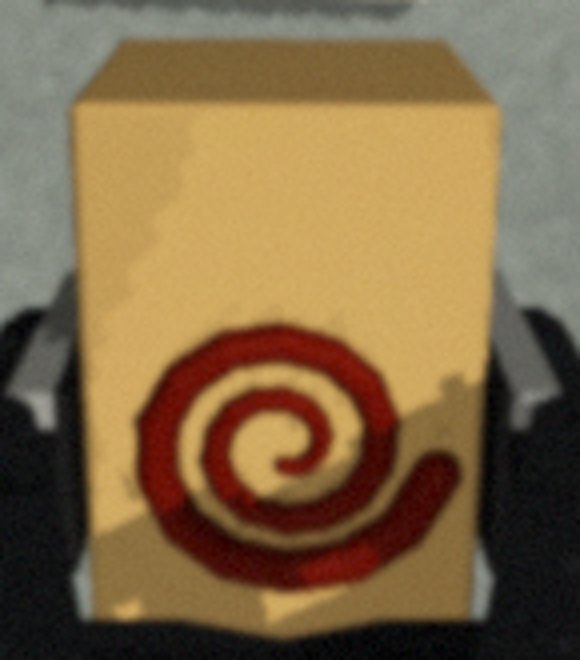

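View pics/top4c.png

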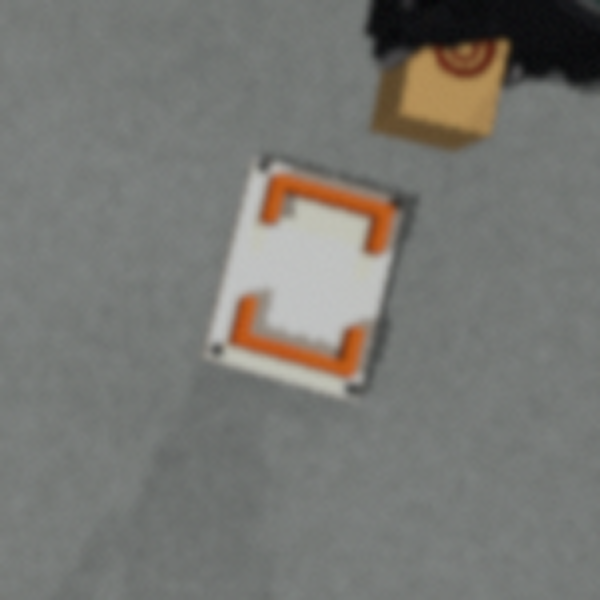

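```bash
cat >> fit.py <<'E'
print('--top')
o=np.array([300,120])
pl=np.array([[258,158],[405,200],[360,395],[208,358]])/4+o-.4
wl=np.array([[272,176],[403,207],[354,376],[233,346]])/4+o-.4
def mod2(q):
    sg=np.array([[1,1],[1,-1],[-1,-1],[-1,1]])
    P=np.r_[np.c_[sg*[65,48],np.full(4,10)],np.c_[sg*[54,37],np.full(4,24)]]
    return P@R.from_euler('z',q[2]).as_matrix().T+[q[0],q[1],0]
r=least_squares(lambda q:(proj('top',mod2(q))-np.r_[pl,wl]).ravel(),[492,-227,-.23]);print(r.x,np.degrees(r.x[2]));print(r.fun.reshape(-1,2).round(1))
zt=157.1+32.4
e=np.array([[72,105],[498,105]])/4+[190,160]-.4
p=back('wrist',e,zt,s);print('top edge in tool',((p-s['eef_pos'])@M).round(1))
e=np.array([[122,42],[445,42]])/4+[190,160]-.4
p=back('wrist',e,zt-40,s);print('bottom edge in tool',((p-s['eef_pos'])@M).round(1))
e=np.array([[95,612],[470,612]])/4+[190,160]-.4
p=back('wrist',e,zt,s);print('near edge',((p-s['eef_pos'])@M).round(1))
E
python3 fit.py
```

```text
[ 4.97726004e+02 -2.27892603e+02 -2.92667725e-01] -16.768625440726062
[[-1.2 -0.8]
 [ 0.8 -1.1]
 [-0.   1.2]
 [-0.9  0.9]
 [-0.  -0.7]
 [ 0.2  0.1]
 [ 0.9  1. ]
 [ 0.3  0.4]]
jaw yaw-90 -14.004848818286973
--top
[ 4.95736300e+02 -2.28457663e+02 -2.86592003e-01] -16.420512222383145
[[-0.5 -0.5]
 [ 0.6 -0.5]
 [ 0.2  1.8]
 [-0.5  0.1]
 [ 1.1 -0.7]
 [-1.9 -0.3]
 [ 0.5  0.5]
 [ 0.5 -0.5]]
top edge in tool [[-32.4 -21.9 -40. ]
 [-32.3  22.4 -40. ]]
bottom edge in tool [[  7.6 -22.4 -39.4]
 [  7.7  22.7 -39.4]]
near edge [[-32.4 -22.4  22.1]
 [-32.4  22.3  22.1]]
```

Emit:
{"fn": "arm_command", "kwargs": {
  "series": [
    [0,-1.5,0.3,0,0,0,-0.5],
    [0,-2.5,0.5,0,0,0,-0.5],
    [0,-2.5,0.5,0,0,0,-0.5],
    [0,-1.6,0.3,-2,0,0,-0.5],
    [0,-1.0,0.19,-2.5,0,0,-0.6],
    [0,0,0,-2.5,0,0,0],
    [0,0,0,-2,0,0,0],
    [0,0,0,-1,0,0,0],
    [0,0,0,0,0,0,0],
    [0,0,0,0,0,0,0],
    [0,0,0,0,0,0,0],
    [0,0,0,0,0,0,0],
    [0,0,0,0,0,0,0]
  ]
}}

```text
clock: 7.15
eef_pos: [497.9, -230.3, 58.5]
tool_rot: [-0.101, 1.569, -0.393]
force: [0.8, -0.2, -3.7]
width: 45.0
```

Run:
```python
from h import *
s=ctrl.read_state();print(s['clock'],s['eef_pos'].tolist(),s['tool_rot'].tolist(),s['force'],s['width'])
M=R.from_euler('xyz',s['tool_rot']).as_matrix();print(M.round(4),'yaw',np.degrees(np.arctan2(M[1,1],M[0,1]))-90)
im=ctrl.get_image('wrist');cv2.imwrite('pics/w5.png',cv2.resize(im[150:330,160:360],None,fx=3.3,fy=3.3,interpolation=cv2.INTER_CUBIC))
im=ctrl.get_image('scene');cv2.imwrite('pics/sc5.png',cv2.resize(im[70:210,60:240],None,fx=4,fy=4,interpolation=cv2.INTER_CUBIC))
```

```text
7.15 [497.9157389796982, -230.2705687373281, 58.466981487650166] [-0.10065287713684212, 1.5686002701211734, -0.39272200138694713] [ 0.84571049 -0.15816868 -3.6593251 ] 44.989259229992854
[[ 2.000e-03  2.879e-01  9.576e-01]
 [-8.000e-04  9.577e-01 -2.879e-01]
 [-1.000e+00 -2.000e-04  2.200e-03]] yaw -16.734341957994275
```

View pics/w5.png

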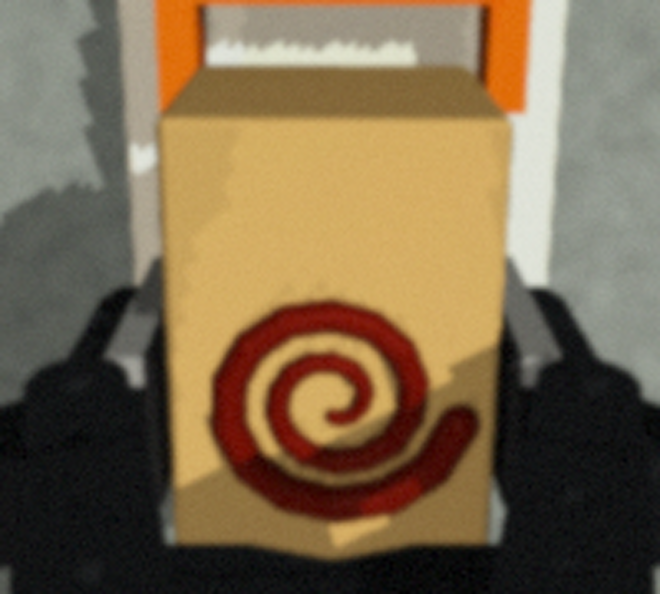

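View pics/sc5.png

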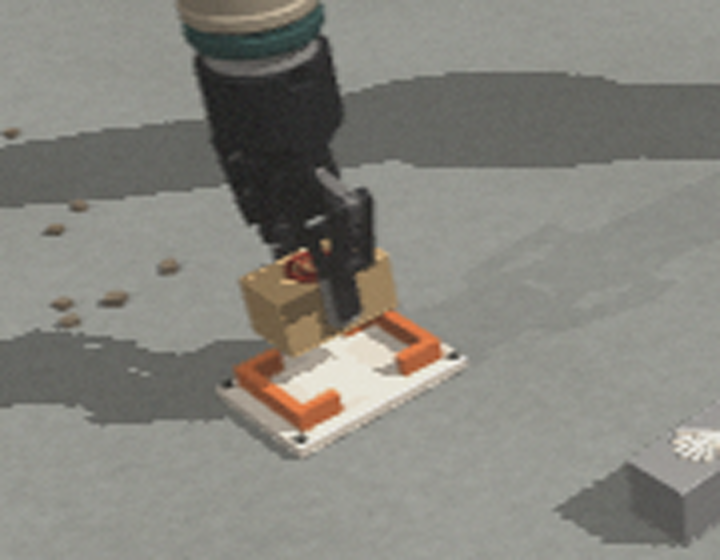

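Emit:
{"fn": "arm_command", "kwargs": {
  "series": [
    [0,-0.1,0.23,-0.7,0,0,0],
    [0,0,0,-0.7,0,0,0],
    [0,0,0,-0.6,0,0,0],
    [0,0,0,0,0,0,0],
    [0,0,0,0,0,0,0],
    [0,0,0,0,0,0,0]
  ]
}}

```text
clock: 7.75
eef_pos: [496.0, -227.6, 37.1]
tool_rot: [3.128, 1.57, 2.836]
force: [0.7, 0.8, -3.8]
width: 45.4
```

Run:
```python
from h import *
s=ctrl.read_state();print(s['clock'],s['eef_pos'].tolist(),s['tool_rot'].tolist(),s['force'],s['width'])
M=R.from_euler('xyz',s['tool_rot']).as_matrix();print('yaw',np.degrees(np.arctan2(M[1,1],M[0,1]))-90,M[2])
im=ctrl.get_image('wrist')
def mod(q,dims,z):
    sg=np.array([[-1,-1],[-1,1],[1,1],[1,-1]])
    P=np.c_[sg*dims,np.full(4,z)]
    return P@R.from_euler('z',q[2]).as_matrix().T+[q[0],q[1],0]
q=[497,-228.1,np.radians(-16.6)]
c=im.copy();c=cv2.resize(c,None,fx=2,fy=2,interpolation=cv2.INTER_CUBIC)
for d,z in(([65,48],10),([54,37],24),([46,29],24)):
    p=proj('wrist',mod(q,d,z),s);cv2.polylines(c,[(p*2+.5).astype(int)],True,(255,0,0),1)
cv2.imwrite('pics/w6.png',c[120:660,200:900])
```

```text
7.75 [496.00426239202847, -227.64827392928177, 37.05835304529881] [3.1279162427378453, 1.5704145043679358, 2.8357941301424687] [ 0.71973539  0.84039611 -3.79909576] 45.364262713079036
yaw -16.737364211273302 [-9.99999927e-01  5.22179747e-06 -3.81786709e-04]
```

View pics/w6.png

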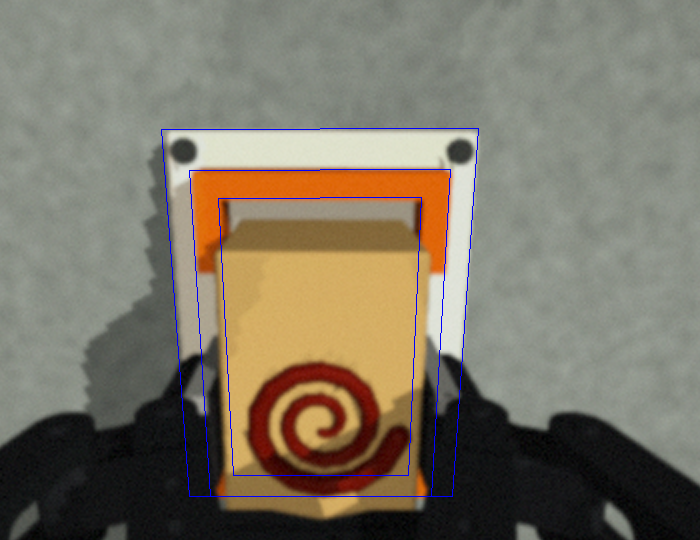

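Emit:
{"fn": "arm_command", "kwargs": {
  "series": [
    [0,0.1,-0.05,-0.3,0,0,0],
    [0,0,0,-0.4,0,0,0],
    [0,0,0,-0.4,0,0,0],
    [0,0,0,-0.3,0,0,0],
    [0,0,0,-0.2,0,0,0],
    [0,0,0,-0.15,0,0,0],
    [0,0,0,-0.1,0,0,0],
    [0,0,0,0,0,0,0],
    [0,0,0,0,0,0,0]
  ]
}}

```text
clock: 8.55
eef_pos: [497.1, -228.2, 18.8]
tool_rot: [-2.901, 1.571, 3.09]
force: [-0.2, -0.4, -4.7]
width: 45.2
```

Run:
```python
from h import *
s=ctrl.read_state();print(s['clock'],s['eef_pos'].tolist(),s['force'],s['torque'],s['width'])
cv2.imwrite('pics/w7.png',ctrl.get_image('wrist'))
```

```text
8.55 [497.06227539566896, -228.162878541818, 18.823254738797054] [-0.19122545 -0.38029999 -4.67791352] [ 0.00418578  0.00360812 -0.01694643] 45.16335136105368
```

View pics/w7.png

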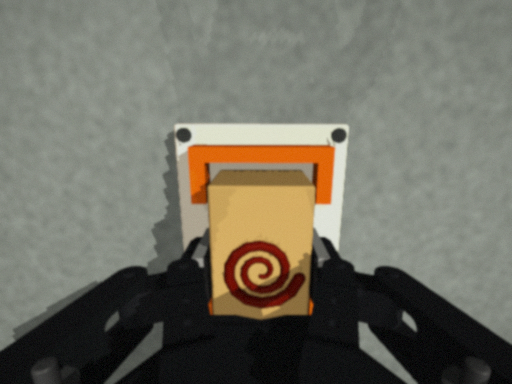

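The block is inside the walls and still hanging just clear of the floor (z force −4.7 N). Next I lower it the last millimetre.

Emit:
{"fn": "arm_command", "kwargs": {
  "series": [
    [0,0,0,-0.05,0,0,0],
    [0,0,0,-0.04,0,0,0],
    [0,0,0,-0.03,0,0,0],
    [0,0,0,0,0,0,0],
    [0,0,0,0,0,0,0],
    [0,0,0,0,0,0,0]
  ]
}}

```text
clock: 9.1
eef_pos: [497.1, -228.2, 17.7]
tool_rot: [-0.157, 1.571, -0.449]
force: [-0.8, 0.0, -2.9]
width: 45.3
```

Emit:
{"fn": "arm_command", "kwargs": {
  "series": [
    [0,0,0,-0.03,0,0,0],
    [0,0,0,0,0,0,0],
    [0,0,0,0,0,0,0]
  ]
}}

```text
clock: 9.35
eef_pos: [497.1, -228.1, 17.7]
tool_rot: [-0.017, 1.571, -0.309]
force: [-1.1, 0.7, 2.4]
width: 45.3
```

Emit:
{"fn": "arm_command", "kwargs": {
  "series": [
    [0.8,0,0,0,0,0,0],
    [1,0,0,0,0,0,0],
    [1,0,0,0,0,0,0],
    [1,0,0,0,0,0,0],
    [1,0,0,0,0,0,0],
    [1,0,0,0,0,0,0],
    [1,0,0,0,0,0,0],
    [1,0,0,0,0,0,0]
  ]
}}

```text
clock: 10.02
eef_pos: [497.0, -228.2, 17.3]
tool_rot: [3.133, 1.571, 2.841]
force: [0.0, -0.2, 0.1]
width: 85.6
```

Emit:
{"fn": "arm_command", "kwargs": {
  "series": [
    [1,0,0,0.5,0,0,0],
    [1,0,0,1.5,0,0,0],
    [1,0,0,2.5,0,0,0],
    [1,0,0,3,0,0,0],
    [1,0,0,3,0,0,0],
    [1,1,0,3,0,0,0],
    [1,3,-0.8,1,0,0,0],
    [1,3,-0.8,0,0,0,0],
    [1,2,-0.6,0,0,0,0],
    [1,0,0,0,0,0,0],
    [1,0,0,0,0,0,0],
    [1,0,0,0,0,0,0],
    [1,0,0,0,0,0,0]
  ]
}}

```text
clock: 11.1
eef_pos: [585.6, -249.9, 162.1]
tool_rot: [-3.104, 1.569, 2.887]
force: [0.3, -0.9, 0.2]
width: 85.6
```

Run:
```python
from h import *
s=ctrl.read_state();print(s['clock'],s['eef_pos'].tolist(),s['force'],s['width'])
im=ctrl.get_image('wrist');c=cv2.resize(im,None,fx=1.5,fy=1.5)
q=[497,-228.1,np.radians(-16.6)]
cv2.imwrite('pics/w8.png',c)
im=ctrl.get_image('scene');cv2.imwrite('pics/sc8.png',cv2.resize(im[110:210,90:240],None,fx=5,fy=5,interpolation=cv2.INTER_CUBIC))
cv2.imwrite('pics/top8.png',ctrl.get_image('top'))
```

```text
11.1 [585.5650787651265, -249.8933750395545, 162.1238319043808] [ 0.25561729 -0.93285451  0.24322235] 85.60516769004397
```

View pics/w8.png

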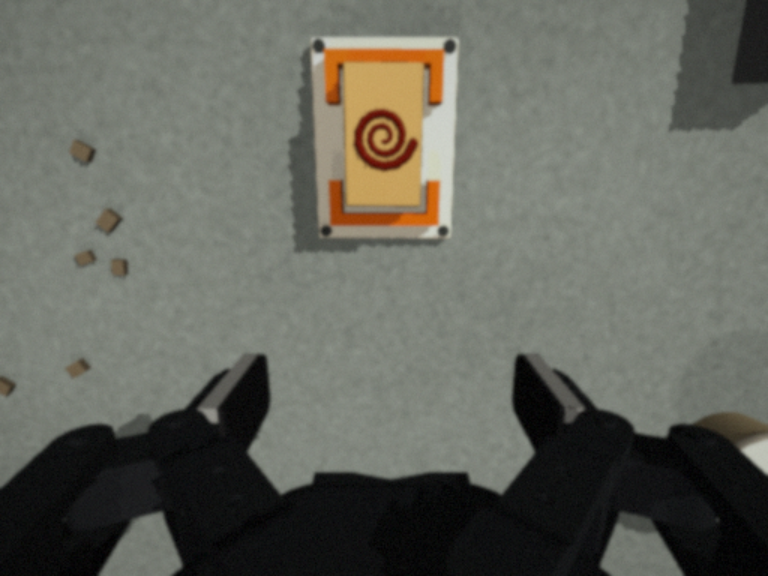

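View pics/sc8.png

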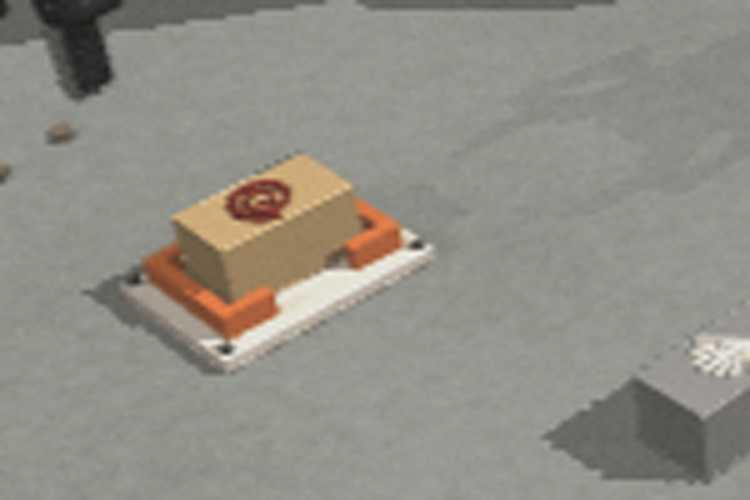

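View pics/top8.png

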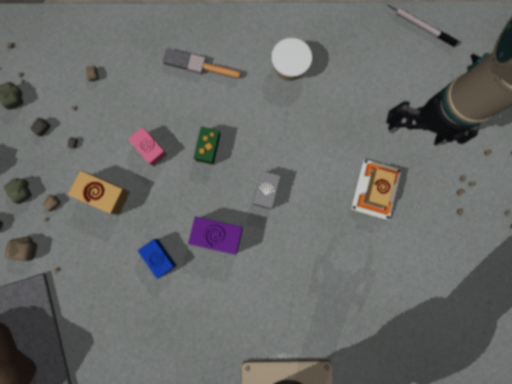

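```bash
python3 -c "
from cell import ctrl
print(ctrl.finish_job())"
```

```text
the job is handed in; nothing more can be done
None
```

The tan block with the coiled shell is seated in the pocket, shell up, and the job is handed in at about 11 s of the 38 s allowed.

- **Which block:** two tan blocks carried a red-brown coil, the large one at top-image pixel (98, 192) and the small one at (163, 199). I took the small one. It measured about 81 x 46 mm, and an enlarged crop confirmed it.
- **Moves:** I gripped it across its width and carried it to the cradle. I lowered it in small steps until the force reading showed contact with the floor, then opened the gripper and backed away.
- **Last checks:** after release, the wrist and scene pictures show the block shell up, flat and square between the walls, with a clear gap where I could see. In the top picture the grey, green and other blocks lie where they did at the start. The force on the tool was near zero with the gripper open.
- **Disagreements:**
  - The networks' positions from the top and scene cameras differed by up to about 25 mm, so I used my own fits from the pictures.
  - My pocket position from the wrist, top and scene cameras agreed within about 3 mm. The network's wrist reading for the pocket was about 5 mm off in x.

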